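# Work the sprung plate of a fruit mould with the tamper

## Robot

A 6-joint arm with a two-finger parallel gripper is mounted at the origin on the work surface. World frame = base frame: x ahead of the robot, y to its left, z up, the work surface at z = 0. Lengths are in m, angles in rad, forces in N, time in s.
With the tool pointing down it reaches from about 0.3 to 0.875 m from the base axis. Payload 6.4 kg.
Tool frame: the origin (TCP) lies at the very end of the fingers, on their centre line; the grasp point (between the pads) lies 19 mm behind it (ctrl.tcp_to_grasp is the distance from the TCP to the grasp point, in m); z points along the fingers, y is the direction in which the jaws open and shut (so a half turn about z gives the same grasp; the last joint's range is limited). The gripper opens to 85 mm and grips with 20 to 120 N. Pads are 22 mm wide; open, the fingers measure 114 mm over their backs; the gripper's body (76 mm by 85 mm) begins 54 mm behind the grasp point. The pads swing forward as they close: fully open they stand 13 mm farther back than shut.
Start: joints at [0.988, 0.181, 1.607, -0, 1.354, -0.206], TCP at [0.212, 0.535, 0.231] pointing down, gripper open.
Joint ranges: [-2.99, 2.99], [-0.89, 2.07], [0.3, 2.58], [-1.14, 4.28], [0, 2.63], [-3.12, 3.12]. Speed limits (rad/s): [2.57, 2.57, 3.01, 3.14, 3.14, 3.14].

## Interface

Orientations are given as a unit quaternion [w, x, y, z].
In Python, from bench import ctrl gives the robot as it stands. The module is installed in compiled form; this text tells all that it offers.
- The arm moves only by the tool drive_tool, never from a script. Its argument "deltas" is a list of rows, each an object with "slide": the shift along the tool's x, y, z as a fraction of full scale, a list of three; "delta_rot": the turn, a rotation vector about the tool's x, y, z as a fraction of full scale, a list of three; "hand": the opening, from 0 (shut) to 1 (fully open). In form: [{"slide": [tx, ty, tz], "delta_rot": [wx, wy, wz], "hand": hand}, ...]. A call has exactly 5 rows; each row shifts and turns the commanded pose from where the row before left it, along the tool's axes as they then stand; what a row does not reach is not made up. Full scale, the value 1, is 50 mm for a shift and 180 degrees for a turn. A row lasts 1/8 s, in which the tool goes at most 62.5 mm and 10.7 degrees, less where a joint would pass 70% of its speed; a pose out of reach is approached as far as the arm can. A call with a number of a shift or a turn outside -1 to 1 is refused whole. A call with a gripper value outside its range is refused whole. The fingers move at their own pace and stop on an object; the grip force is fixed at half the most. Time passes only in rows, so rows that do not move let the fingers close, or fill a call up. It gives the time, the measured TCP pose, the force and the opening at its end, in the units of the state.
- ctrl.get_obs(): the state, without advancing time (a new reading comes with each control period).
- ctrl.camera(name): name is "scene" or "side" or "wrist"; returns a dict with "frame" (400x640x3 uint8, red, green, blue), "mtx" (3x3 intrinsics, pixels), "R" (3x3) and "t" (3): a world point X has camera coordinates R X + t. Camera axes: x right, y down, z forward; pixel columns grow to the right and rows downward; lengths in m; the calibration is good to about 2 mm. A picture is of the moment at which its call begins. There is no depth.
- ctrl.hand_in(): hands the job in, once; it reports no verdict.
The state is a dict: "time_s": time; "q": joint angles; "dq": joint speeds; "joint_efforts": joint torques, N m; "eef_pos": TCP position; "eef_rot": TCP orientation; "wrist_force": force on the tool from outside, world axes, zero at the start; "torque": the same for the moment, N m; "opening": opening from 0.0 (shut) to 1.0 (fully open).
Only numpy, scipy, OpenCV 4.12 (cv2) and the standard library are available. Lean on these libraries where they do the work, as an engineer would, in place of code of your own. Each camera call takes 0.05 s, during which the arm holds its last target.

## Task

Before the apples go in, check that the fruit mould works: take the flat round steel-footed tamper from the green cutting board, press it squarely down on the sprung plate inside the mould until the plate is fully home, and hold it there for a moment. Then let the plate spring back up and stand the tamper upright on the cutting board again, let go of.

Things in the scene. Friction and masses are not known exactly. Their poses are not given: they have to be found in the camera images.
- tamper: Tamper standing upright on the board: flat round steel foot 58 mm wide, 20 mm thick; thin neck; straight round dark-wood handle 32 mm wide (from 52 to 119 mm up); 125 mm tall, about 0.35 kg. Origin: centre of the foot's underside; z up. In a row with it, any order, about 100 mm apart: a masher (oblong foot 55 x 78 mm, 108 mm tall) and a slim all-wood pestle (100 mm tall), not wanted.
- plate_top (a point): Centre of the upper face of the sprung plate, a flat steel disc 90 mm wide inside the fruit mould: a round aluminium pot fixed to the table, 110 mm outside, 96 mm bore, rim 60 mm above the table, bolted by two ears. The face is 12 mm below the rim when up, 32 mm when fully home; it slides straight down. A loose plain steel cup of like size, without a plate, stands behind the mould as the robot sees it.
- plate (a joint): Travel of the sprung plate in m: 0 when up, grows as it is pressed down, 0.020 when fully home against its stop. The spring needs about 2.5 N to start and 9.5 N to reach the stop; it lifts the plate again when let go.
- board: Green plastic cutting board, fixed, 220 x 300 x 12 mm. Origin: centre of its underside, on the table; x along its 220 mm side, y along its 300 mm side (the tools stand in a row along y), z up; its upper face is 12 mm above the origin.
There are look-alikes about, which are no part of the job. What is shaped like the tamper but blue is not meant.

How it is judged:
On the way:
1. the tamper, upright, presses the sprung plate fully home (value of joint plate above 0.0175 m and angle between tamper's own z axis and vertical below 0.175 rad and contact force between tamper and plate above 2 N and horizontal distance between tamper and plate_top below 0.021 m), for 0.4 s.
At the end, for the whole second after the job is handed in: The plate has sprung back up (within 4 mm of its top position) and the tamper stands at rest on the cutting board, upright within 10 degrees, its foot flat on the board's upper face (within 6 mm) and its centre over the board (value of joint plate below 0.004 m and angle between tamper's own z axis and vertical below 0.175 rad and z of tamper in the frame of board between 0.006 and 0.018 m and x of tamper in the frame of board between -0.11 and 0.11 m and y of tamper in the frame of board between -0.15 and 0.15 m and linear speed of tamper below 0.03 m/s); the robot touches nothing.
It also fails if it takes over 54 s, if anything falls off the work surface, if the arm or the gripper's body presses on something with over 40 N, if the wrist force passes 120 N, or if a joint passes its speed limit or range.

## Working session

There is one attempt and no reset: what is moved stays moved. The work goes in short steps, Python scripts to look and compute and a tool call to move; the robot and the scene stay as the last step left them, time stands still between calls to the robot, and variables do not carry over. Pictures are saved under pics/ and viewed, and the job is handed in when it is done.

Besides the shell and the picture viewer there is one more tool, called after ">>>" as name(argument=value, ...), one argument or row to a line, values as JSON. drive_tool: Moves the arm, as the interface text tells. Its arguments: {"type":"object","properties":{"deltas":{"type":"array","items":{"type":"object","properties":{"slide":{"type":"array","items":{"type":"number"}},"delta_rot":{"type":"array","items":{"type":"number"}},"hand":{"type":"number"}}}}},"required":["deltas"]}

```bash
mkdir -p pics
python3 - <<'E'
from bench import ctrl
import cv2,pickle
d={}
for n in ["scene","side","wrist"]:
    c=ctrl.camera(n); d[n]=c
    cv2.imwrite(f"pics/{n}0.png",c["frame"][:,:,::-1])
    print(n,c["mtx"].tolist(),(-c["R"].T@c["t"]).round(3), c["R"].round(3).tolist())
pickle.dump(d,open("c0.pkl","wb"))
o=ctrl.get_obs();print(o, ctrl.tcp_to_grasp)
E
```

```text
scene [[448.7775180031751, 0.0, 326.48077984468256], [0.0, 448.7775180031751, 199.63371989007268], [0.0, 0.0, 1.0]] [1.032 0.592 0.716] [[-0.821, 0.57, 0.023], [0.347, 0.53, -0.774], [-0.453, -0.628, -0.633]]
side [[466.47358651346514, 0.0, 312.90855644052755], [0.0, 466.47358651346514, 208.31472923556268], [0.0, 0.0, 1.0]] [0.409 0.613 0.828] [[-0.981, -0.194, 0.017], [-0.155, 0.725, -0.671], [0.118, -0.661, -0.741]]
wrist [[335.20805713415, 0.0, 320.9519406744906], [0.0, 335.20805713415, 204.06219136792942], [0.0, 0.0, 1.0]] [0.14  0.564 0.372] [[0.368, 0.93, -0.001], [0.887, -0.351, 0.3], [0.279, -0.111, -0.954]]
{'time_s': 0.15, 'q': array([ 9.87704375e-01,  1.81365740e-01,  1.60774768e+00, -3.06372988e-06,
        1.35380926e+00, -2.06318315e-01]), 'dq': array([-0.00023085, -0.00182944, -0.00449903, -0.00012959,  0.00118965,
       -0.00158869]), 'joint_efforts': array([ 7.66465728e-04, -4.45267296e+01, -3.51689923e+01, -4.09073382e-04,
        5.95247227e-03,  2.31477446e-05]), 'eef_pos': array([0.21131884, 0.53431961, 0.23060853]), 'eef_rot': array([-2.54340699e-04,  1.87274133e-01,  9.82307466e-01, -6.14455234e-04]), 'wrist_force': array([ 0.56990283, -0.82749876,  0.18809866]), 'torque': array([-0.00407015,  0.01397518, -0.03451818]), 'opening': 1.0028038847469567} 0.0187
```

View pics/scene0.png

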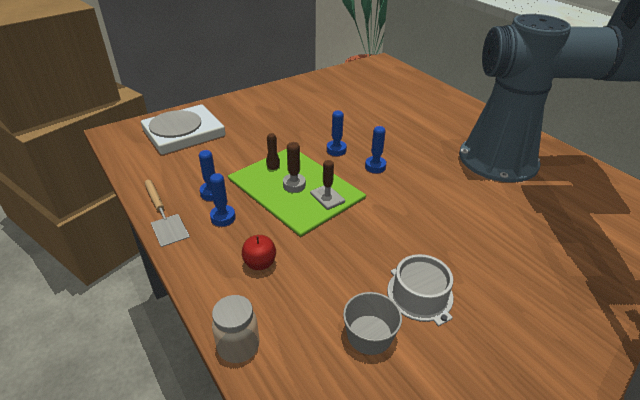

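View pics/side0.png

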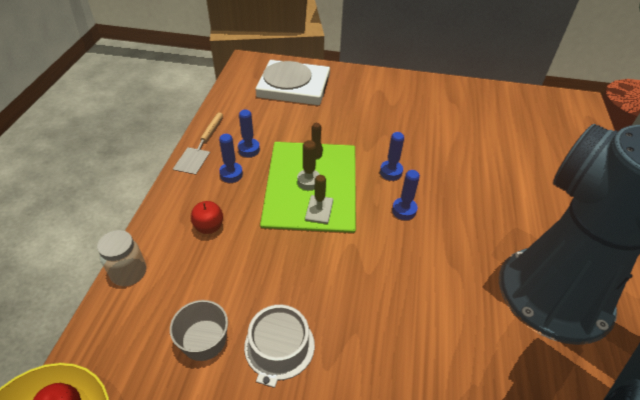

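View pics/wrist0.png

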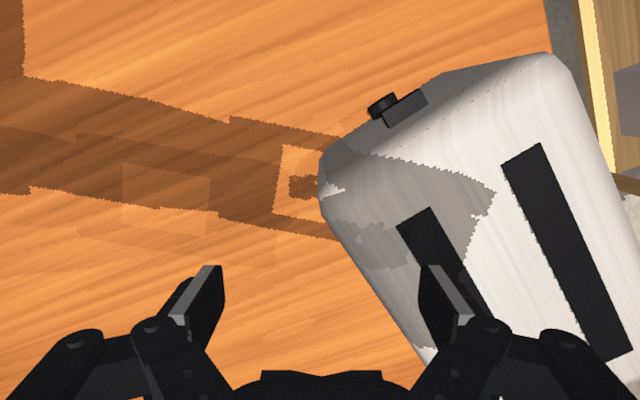

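Scene view: the board tools are the pestle (272,150, no foot), round-footed tool (294,165) and square-footed masher (328,183), with four blue look-alikes around the board. The mould with flange and ears is at (421,285) and the plain cup at (372,322). In the wrist view a white toaster-like object is close to the gripper. I'll confirm the tamper in an enlarged crop.

Run:
```python
import cv2,pickle,numpy as np
d=pickle.load(open("c0.pkl","rb"))
a=d["scene"]["frame"][125:235,220:370,::-1]; b=d["side"]["frame"][110:240,250:370,::-1]
c=d["scene"]["frame"][250:330,370:470,::-1]; e=d["side"]["frame"][295:390,235:325,::-1]
R=lambda x:cv2.resize(x,(390,295),interpolation=cv2.INTER_CUBIC)
cv2.imwrite("pics/crop.png",np.vstack([np.hstack([R(a),R(b)]),np.hstack([R(c),R(e)])]))
```

```text
(no output)
```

View pics/crop.png

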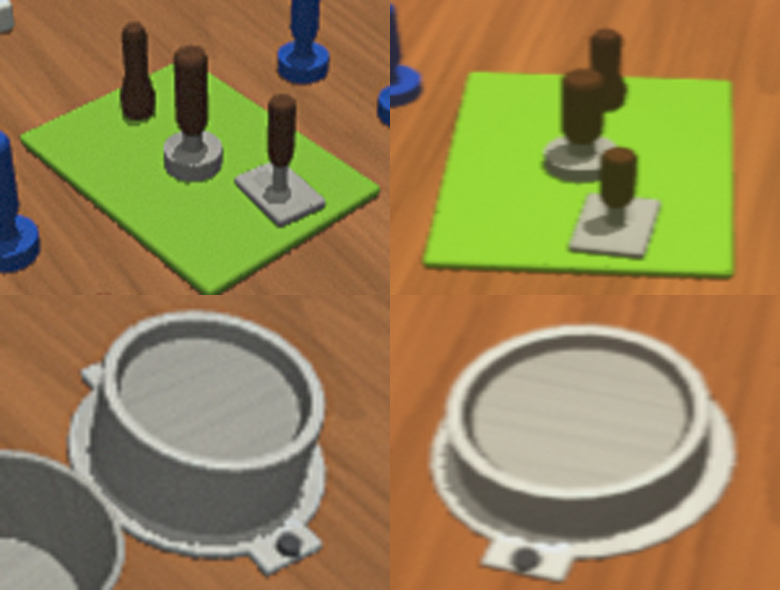

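```bash
cat > h.py <<'E'
import numpy as np,cv2
def ray(c,u,v):
    K,R,t=map(np.asarray,(c["mtx"],c["R"],c["t"]))
    d=R.T@np.linalg.inv(K)@np.array([u,v,1.]); return -R.T@t,d/np.linalg.norm(d)
def onz(c,u,v,z):
    o,d=ray(c,u,v); return o+d*(z-o[2])/d[2]
def tri(rs):
    A=np.zeros((3,3));b=np.zeros(3)
    for o,d in rs:
        P=np.eye(3)-np.outer(d,d);A+=P;b+=P@o
    x=np.linalg.solve(A,b); return x,[np.linalg.norm(np.cross(x-o,d)) for o,d in rs]
def proj(c,X):
    p=c["mtx"]@(c["R"]@X+c["t"]); return p[:2]/p[2]
E
python3 - <<'E'
import cv2,pickle,numpy as np
from h import *
d=pickle.load(open("c0.pkl","rb"))
seed={"scene":(294,160),"side":(309,155)}
rs=[]
for n in ["scene","side"]:
    c=d[n];f=c["frame"];hsv=cv2.cvtColor(f,cv2.COLOR_RGB2HSV)
    g=((hsv[:,:,0]>35)&(hsv[:,:,0]<55)&(hsv[:,:,1]>150)).astype(np.uint8)
    k,l,s,_=cv2.connectedComponentsWithStats(g); i=1+s[1:,4].argmax()
    g=(l==i).astype(np.uint8); hull=cv2.convexHull(cv2.findContours(g,0,2)[0][0])
    cs,_=cv2.findContours(g,0,2); hull=cv2.convexHull(max(cs,key=cv2.contourArea))
    for e in np.arange(2,15,.5):
        ap=cv2.approxPolyDP(hull,e,True)
        if len(ap)<=4:break
    pts=np.array([onz(c,*p[0],0.012)[:2] for p in ap]); print(n,"board",ap[:,0].tolist(),pts.round(3).tolist())
    dk=(f.max(2)<75).astype(np.uint8)
    k,l,s,ce=cv2.connectedComponentsWithStats(dk,connectivity=4)
    i=l[seed[n][1],seed[n][0]]; print("handle",s[i],ce[i])
    ys,xs=np.where(l==i)
    for y in range(ys.min(),ys.max()+1,3): print(y,xs[ys==y].min(),xs[ys==y].max(),end=';')
    print()
E
```

```text
scene board [[228, 175], [286, 149], [365, 196], [299, 235]] [[0.687, -0.333], [0.495, -0.358], [0.439, -0.065], [0.652, -0.037]]
handle [287 146  13  36 368] [293.30163043 161.8423913 ]
146 287 298;149 287 299;152 287 299;155 287 299;158 287 299;161 288 299;164 288 299;167 288 299;170 288 299;173 290 297;176 291 296;179 290 297;
side board [[275, 142], [354, 147], [354, 231], [261, 226]] [[0.686, -0.332], [0.474, -0.357], [0.434, -0.067], [0.644, -0.038]]
handle [303 127  19  49 523] [312.10133843 151.7667304 ]
127 312 320;130 312 320;133 312 320;136 312 319;139 313 319;142 315 319;145 315 320;148 303 321;151 303 321;154 303 321;157 303 319;160 303 314;163 303 314;166 304 314;169 304 313;172 306 311;175 311 311;
```

Run:
```python
import cv2,pickle,numpy as np
from h import *
d=pickle.load(open("c0.pkl","rb"))
# bright rim: warp-free: convert mask of inner plate edges
for n,(u,v) in {"scene":(424,278),"side":(279,333)}.items():
    c=d[n];f=c["frame"].astype(int)
    sat=f.max(2)-f.min(2); val=f.max(2)
    rows=[]
    # radial brightness profile in 3D about rim guess
    cen=onz(c,u,v,0.06)[:2]
    for it in range(4):
        pts=[]
        for a in np.arange(0,2*np.pi,np.pi/24):
            prof=[]
            rr=np.arange(.038,.068,.0005)
            for r in rr:
                p=proj(c,np.array([*(cen+r*np.array([np.cos(a),np.sin(a)])),.06]))
                prof.append(cv2.getRectSubPix(c["frame"].min(2).astype(np.float32),(1,1),(float(p[0]),float(p[1])))[0,0])
            prof=np.array(prof); i=np.argmax(prof[10:])+10
            # centroid of bright band
            m=prof>prof[i]-25; lo=i
            while lo>0 and m[lo-1]:lo-=1
            hi=i
            while hi<len(m)-1 and m[hi+1]:hi+=1
            pts.append((cen+rr[(lo+hi)//2]*np.array([np.cos(a),np.sin(a)])))
        pts=np.array(pts)
        A=np.c_[2*pts,np.ones(len(pts))];w=np.ones(len(pts))
        for _ in range(10):
            s=np.linalg.lstsq(A*w[:,None],(pts**2).sum(1)*w,rcond=None)[0]
            R=np.sqrt(s[2]+s[:2]@s[:2]); res=np.hypot(*(pts-s[:2]).T)-R; w=1/(1+(res/.0015)**2)
        cen=s[:2]
    print(n,cen,R,np.median(abs(res)))
```

```text
scene [0.53473549 0.23161807] 0.050872559325825496 0.00015607158531375995
side [0.53481323 0.23126304] 0.050882528882270094 0.00024949387187859703
```

Run:
```python
import pickle,numpy as np
from h import *
d=pickle.load(open("c0.pkl","rb"))
def ax(pa,pb):
    A=[];b=[]
    for n,p in(("scene",pa),("side",pb)):
        o,r=ray(d[n],*p); nn=np.cross(r,[0,0,1])[:2]; nn/=np.linalg.norm(nn);A.append(nn);b.append(nn@o[:2])
    return np.linalg.solve(A,b)
X=ax((293.2,160),(308.6,162)); print("tamper",X, ax((293.5,176),(308.5,172)))
for n in("scene","side"):
    for z in(.012,.032,.064,.131): print(n,z,proj(d[n],np.array([*X,z])).round(1))
# toptop
print("top",onz(d["scene"],293,146,.137),onz(d["side"],309,143,.137))
print("masher",ax((328,175),(320,190)),"pestle",ax((272,150),(316.5,135)))
for nm,a,b in [("blueA",(337,150),(391,173)),("blueB",(376,166),(404,210)),("blueC",(209,192),(248,149)),("blueD",(222,217),(231,174)),("apple",(259,262),(207,225)),("cup",(372,322),(200,335)),("jar",(236,330),(124,262))]:
    print(nm,onz(d["scene"],*a,0.01)[:2].round(3),onz(d["side"],*b,0.01)[:2].round(3))
```

```text
tamper [ 0.56668042 -0.19799311] [ 0.56674281 -0.19872482]
scene 0.012 [294.  185.9]
scene 0.032 [293.8 179.7]
scene 0.064 [293.5 169.4]
scene 0.131 [292.8 146.6]
side 0.012 [308.3 182.6]
side 0.032 [308.4 176.8]
side 0.064 [308.5 167.2]
side 0.131 [308.8 145.7]
top [ 0.56973772 -0.19182439  0.137     ] [ 0.56679685 -0.20036577  0.137     ]
masher [ 0.52284748 -0.11103194] pestle [ 0.56795771 -0.30429823]
blueA [ 0.373 -0.277] [ 0.368 -0.279]
blueB [ 0.33  -0.154] [ 0.327 -0.157]
blueC [ 0.757 -0.295] [ 0.75  -0.291]
blueD [ 0.77 -0.19] [ 0.764 -0.189]
apple [ 0.765 -0.015] [ 0.766 -0.017]
cup [0.662 0.235] [0.685 0.245]
jar [0.879 0.11 ] [0.902 0.118]
```

Middle tool (294,165 in scene; 309,160 in side) has the round steel foot plus dark-wood handle, so it is the tamper. It stands at about (0.567, -0.198). The mould is at (0.535, 0.231), identified by its ears and high plate. I'll lift clear of the toaster first, then travel.

>>> drive_tool(
  deltas=[
    {"slide":[0,0,-0.5],"delta_rot":[0,0,0],"hand":1},
    {"slide":[0,0,-0.5],"delta_rot":[0,0,0],"hand":1},
    {"slide":[-0.8,-0.735,0],"delta_rot":[0,0,0],"hand":1},
    {"slide":[-0.8,-0.735,0],"delta_rot":[0,0,0],"hand":1},
    {"slide":[-0.8,-0.735,0],"delta_rot":[0,0,0],"hand":1},
  ],
)

```text
time_s: 0.78
eef_pos: [0.2828, 0.3865, 0.281]
eef_rot: [0.0, 0.187, 0.982, -0.0]
wrist_force: [1.6, 0.8, 0.2]
opening: 0.997
```

>>> drive_tool(
  deltas=[
    {"slide":[-0.8,-0.735,0],"delta_rot":[0,0,0],"hand":1},
    {"slide":[-0.8,-0.735,0],"delta_rot":[0,0,0],"hand":1},
    {"slide":[-0.8,-0.735,0],"delta_rot":[0,0,0],"hand":1},
    {"slide":[-0.8,-0.735,0],"delta_rot":[0,0,0],"hand":1},
    {"slide":[-0.8,-0.735,0],"delta_rot":[0,0,0],"hand":1},
  ],
)

```text
time_s: 1.4
eef_pos: [0.4013, 0.1419, 0.2813]
eef_rot: [0.0, 0.187, 0.982, 0.0]
wrist_force: [0.7, 0.2, 0.7]
opening: 1.002
```

>>> drive_tool(
  deltas=[
    {"slide":[-0.8,-0.73,0],"delta_rot":[0,0,0],"hand":1},
    {"slide":[-0.8,-0.73,0],"delta_rot":[0,0,0],"hand":1},
    {"slide":[-0.8,-0.73,0],"delta_rot":[0,0,0],"hand":1},
    {"slide":[-0.8,-0.73,0],"delta_rot":[0,0,0],"hand":1},
    {"slide":[-0.8,-0.73,0],"delta_rot":[0,0,0],"hand":1},
  ],
)

```text
time_s: 2.02
eef_pos: [0.5202, -0.1014, 0.2811]
eef_rot: [-0.0, 0.187, 0.982, 0.0]
wrist_force: [0.7, 0.1, 0.8]
opening: 1.0
```

>>> drive_tool(
  deltas=[
    {"slide":[-0.8,-0.73,0],"delta_rot":[0,0,0],"hand":1},
    {"slide":[-0.8,-0.73,0],"delta_rot":[0,0,0],"hand":1},
    {"slide":[0,0,0],"delta_rot":[0,0,0.056],"hand":1},
    {"slide":[0,0,0],"delta_rot":[0,0,0.056],"hand":1},
    {"slide":[0,0,0],"delta_rot":[0,0,0.056],"hand":1},
  ],
)

```text
time_s: 2.65
eef_pos: [0.5671, -0.1972, 0.2806]
eef_rot: [-0.001, 0.44, 0.898, 0.0]
wrist_force: [-0.4, -0.4, 0.1]
opening: 1.001
```

>>> drive_tool(
  deltas=[
    {"slide":[0,0,0],"delta_rot":[0,0,0.056],"hand":1},
    {"slide":[0,0,0],"delta_rot":[0,0,0.056],"hand":1},
    {"slide":[0,0,0],"delta_rot":[0,0,0.056],"hand":1},
    {"slide":[0,0,0],"delta_rot":[0,0,0],"hand":1},
    {"slide":[0,0,0],"delta_rot":[0,0,0],"hand":1},
  ],
)

```text
time_s: 3.28
eef_pos: [0.5672, -0.197, 0.2811]
eef_rot: [-0.0, 0.655, 0.755, -0.0]
wrist_force: [0.4, 0.4, 0.5]
opening: 0.999
```

Run:
```python
from bench import ctrl
import cv2,pickle,numpy as np
from h import *
from scipy.spatial.transform import Rotation as Ro
c=ctrl.camera("wrist"); cv2.imwrite("pics/w1.png",c["frame"][:,:,::-1]); pickle.dump(c,open("w1.pkl","wb"))
o=ctrl.get_obs(); print(o["q"],o["eef_pos"],o["eef_rot"]); q=o["eef_rot"]
print(Ro.from_quat([q[1],q[2],q[3],q[0]]).as_matrix().round(3))
for z in(.137,.012): print(proj(c,np.array([.5667,-.198,z])))
```

```text
[-5.31707337e-01  2.00405210e-01  1.48298017e+00 -2.22889317e-05
  1.45847117e+00 -6.72908629e-01] [ 0.56721906 -0.19698567  0.28116645] [-1.27728875e-04  6.55463560e-01  7.55226790e-01 -3.49130803e-05]
[[-0.141  0.99  -0.   ]
 [ 0.99   0.141  0.   ]
 [ 0.    -0.    -1.   ]]
[320.10461489 192.20084844]
[320.44475937 165.34733514]
```

View pics/w1.png

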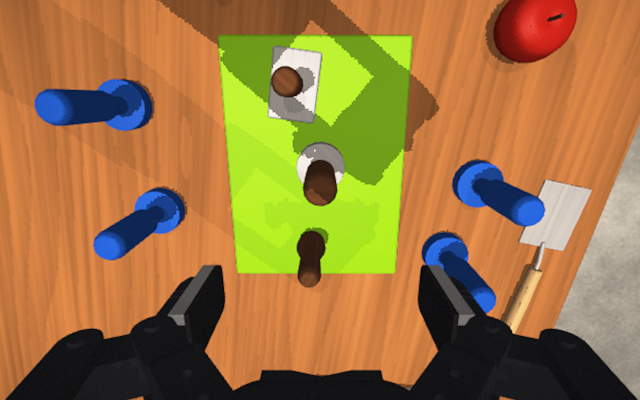

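Wrist view: the tamper's handle top is at (320,190) and its foot at (320,163), centred between the jaws and matching the prediction. The masher (286,82) and pestle (310,260) lie clear along the row. I'll descend.

>>> drive_tool(
  deltas=[
    {"slide":[-0.02,-0.01,0.9],"delta_rot":[0,0,0],"hand":1},
    {"slide":[0,0,0.9],"delta_rot":[0,0,0],"hand":1},
    {"slide":[0,0,0.9],"delta_rot":[0,0,0],"hand":1},
    {"slide":[0,0,0.8],"delta_rot":[0,0,0],"hand":1},
    {"slide":[0,0,0.5],"delta_rot":[0,0,0],"hand":1},
  ],
)

```text
time_s: 3.95
eef_pos: [0.5658, -0.1975, 0.0788]
eef_rot: [-0.001, 0.656, 0.755, -0.0]
wrist_force: [0.2, 0.3, -0.3]
opening: 0.995
```

>>> drive_tool(
  deltas=[
    {"slide":[0,0,0],"delta_rot":[0,0,0],"hand":0.5},
    {"slide":[0,0,0],"delta_rot":[0,0,0],"hand":0.3},
    {"slide":[0,0,0],"delta_rot":[0,0,0],"hand":0},
    {"slide":[0,0,0],"delta_rot":[0,0,0],"hand":0},
    {"slide":[0,0,0],"delta_rot":[0,0,0],"hand":0},
  ],
)

```text
time_s: 4.58
eef_pos: [0.5676, -0.1988, 0.0832]
eef_rot: [0.001, 0.656, 0.754, -0.0]
wrist_force: [-2.6, 0.0, 5.7]
opening: 0.357
```

>>> drive_tool(
  deltas=[
    {"slide":[0,0,0],"delta_rot":[0,0,0],"hand":0},
    {"slide":[0,0,0],"delta_rot":[0,0,0],"hand":0},
    {"slide":[0,0,0],"delta_rot":[0,0,0],"hand":0},
    {"slide":[0,0,0],"delta_rot":[0,0,0],"hand":0},
    {"slide":[0,0,0],"delta_rot":[0,0,0],"hand":0},
  ],
)

```text
time_s: 5.2
eef_pos: [0.5676, -0.1988, 0.0832]
eef_rot: [0.001, 0.656, 0.754, -0.0]
wrist_force: [-3.2, -1.0, 5.7]
opening: 0.364
```

>>> drive_tool(
  deltas=[
    {"slide":[0,0,-0.3],"delta_rot":[0,0,0],"hand":0},
    {"slide":[0,0,-0.7],"delta_rot":[0,0,0],"hand":0},
    {"slide":[0,0,-0.9],"delta_rot":[0,0,0],"hand":0},
    {"slide":[0,0,-0.9],"delta_rot":[0,0,0],"hand":0},
    {"slide":[0,0,-0.6],"delta_rot":[0,0,0],"hand":0},
  ],
)

```text
time_s: 5.82
eef_pos: [0.5675, -0.1982, 0.2547]
eef_rot: [0.002, 0.656, 0.754, 0.0]
wrist_force: [-0.3, -1.4, -4.1]
opening: 0.359
```

Run:
```python
from bench import ctrl
import cv2,pickle,numpy as np
d={n:ctrl.camera(n) for n in("scene","side")}
pickle.dump(d,open("c1.pkl","wb"))
a,b=[d[n]["frame"][40:240,200:440,::-1] for n in d]
cv2.imwrite("pics/l1.png",cv2.resize(np.hstack([a,b]),(800,333)))
print(ctrl.get_obs()["eef_pos"])
```

```text
[ 0.56896536 -0.19904648  0.25656573]
```

View pics/l1.png

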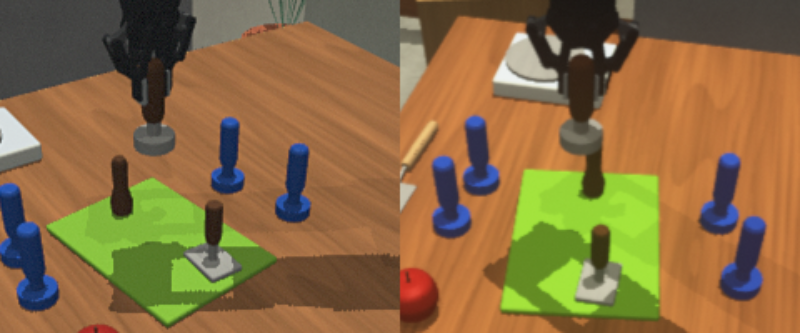

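Tamper is held upright, about in line with the TCP, and the other tools did not move. I'll move over the mould.

>>> drive_tool(
  deltas=[
    {"slide":[0.6,0.04,0],"delta_rot":[0,0,0],"hand":0},
    {"slide":[0.8,0.056,0],"delta_rot":[0,0,0],"hand":0},
    {"slide":[0.8,0.056,0],"delta_rot":[0,0,0],"hand":0},
    {"slide":[0.8,0.056,0],"delta_rot":[0,0,0],"hand":0},
    {"slide":[0.8,0.056,0],"delta_rot":[0,0,0],"hand":0},
  ],
)

```text
time_s: 6.55
eef_pos: [0.5526, -0.0065, 0.2495]
eef_rot: [-0.001, 0.657, 0.754, -0.001]
wrist_force: [0.3, -0.0, -4.5]
opening: 0.359
```

>>> drive_tool(
  deltas=[
    {"slide":[0.8,0.056,0],"delta_rot":[0,0,0],"hand":0},
    {"slide":[0.8,0.056,0],"delta_rot":[0,0,0],"hand":0},
    {"slide":[0.8,0.056,0],"delta_rot":[0,0,0],"hand":0},
    {"slide":[0.8,0.056,0],"delta_rot":[0,0,0],"hand":0},
    {"slide":[0.8,0.056,0],"delta_rot":[0,0,0],"hand":0},
  ],
)

```text
time_s: 7.18
eef_pos: [0.5389, 0.1932, 0.2495]
eef_rot: [-0.001, 0.656, 0.754, -0.001]
wrist_force: [0.8, -0.0, -3.1]
opening: 0.362
```

>>> drive_tool(
  deltas=[
    {"slide":[0.5,0.03,0],"delta_rot":[0,0,0],"hand":0},
    {"slide":[0.3,0.02,0],"delta_rot":[0,0,0],"hand":0},
    {"slide":[0,0,0.8],"delta_rot":[0,0,0],"hand":0},
    {"slide":[0,0,0.8],"delta_rot":[0,0,0],"hand":0},
    {"slide":[0,0,0],"delta_rot":[0,0,0],"hand":0},
  ],
)

```text
time_s: 7.8
eef_pos: [0.5337, 0.2308, 0.1668]
eef_rot: [-0.003, 0.657, 0.754, -0.004]
wrist_force: [-0.3, -0.7, -3.0]
opening: 0.358
```

Run:
```python
from bench import ctrl
import cv2,pickle,numpy as np
d={n:ctrl.camera(n) for n in("scene","side")}
pickle.dump(d,open("c2.pkl","wb"))
a=d["scene"]["frame"][150:350,330:530,::-1];b=d["side"]["frame"][190:390,190:390,::-1]
cv2.imwrite("pics/m1.png",cv2.resize(np.hstack([a,b]),(800,400)))
o=ctrl.get_obs();print(o["eef_pos"],o["eef_rot"],o["wrist_force"])
```

```text
[0.53726715 0.23158323 0.17172871] [-3.39333608e-05  6.56697862e-01  7.54153764e-01 -1.29718715e-04] [-0.02873654 -0.17916991 -1.95735503]
```

View pics/m1.png

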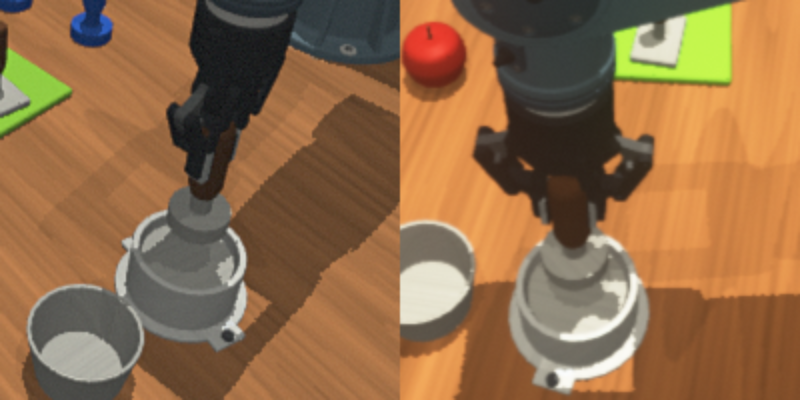

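Run:
```python
import pickle,numpy as np
from h import *
d=pickle.load(open("c2.pkl","rb"))
for n in d:
    for z in(.101,.111,.121): print(n,z,proj(d[n],np.array([.537,.2316,z])).round(1))
```

```text
scene 0.101 [426.7 260.2]
scene 0.111 [427.6 256.5]
scene 0.121 [428.5 252.8]
side 0.101 [275.8 319.5]
side 0.111 [275.5 316.6]
side 0.121 [275.3 313.7]
```

Foot sits within about 3 mm of the mould's axis and is upright. I'll lower and press in steps.

>>> drive_tool(
  deltas=[
    {"slide":[0,0,0.5],"delta_rot":[0,0,0],"hand":0},
    {"slide":[0,0,0.3],"delta_rot":[0,0,0],"hand":0},
    {"slide":[0,0,0.2],"delta_rot":[0,0,0],"hand":0},
    {"slide":[0,0,0.15],"delta_rot":[0,0,0],"hand":0},
    {"slide":[0,0,0],"delta_rot":[0,0,0],"hand":0},
  ],
)

```text
time_s: 8.52
eef_pos: [0.5375, 0.232, 0.1143]
eef_rot: [0.0, 0.656, 0.754, 0.0]
wrist_force: [-1.0, -0.3, -0.1]
opening: 0.357
```

>>> drive_tool(
  deltas=[
    {"slide":[0,0,0.1],"delta_rot":[0,0,0],"hand":0},
    {"slide":[0,0,0.1],"delta_rot":[0,0,0],"hand":0},
    {"slide":[0,0,0.05],"delta_rot":[0,0,0],"hand":0},
    {"slide":[0,0,0],"delta_rot":[0,0,0],"hand":0},
    {"slide":[0,0,0],"delta_rot":[0,0,0],"hand":0},
  ],
)

```text
time_s: 9.15
eef_pos: [0.5376, 0.232, 0.1018]
eef_rot: [0.0, 0.657, 0.754, 0.001]
wrist_force: [-0.4, -0.0, 4.5]
opening: 0.354
```

>>> drive_tool(
  deltas=[
    {"slide":[0,0,0.02],"delta_rot":[0,0,0],"hand":0},
    {"slide":[0,0,0.02],"delta_rot":[0,0,0],"hand":0},
    {"slide":[0,0,0.02],"delta_rot":[0,0,0],"hand":0},
    {"slide":[0,0,0],"delta_rot":[0,0,0],"hand":0},
    {"slide":[0,0,0],"delta_rot":[0,0,0],"hand":0},
  ],
)

```text
time_s: 9.78
eef_pos: [0.5376, 0.232, 0.0992]
eef_rot: [0.0, 0.656, 0.754, 0.001]
wrist_force: [-2.4, 0.0, 8.5]
opening: 0.357
```

>>> drive_tool(
  deltas=[
    {"slide":[0,0,0.02],"delta_rot":[0,0,0],"hand":0},
    {"slide":[0,0,0.02],"delta_rot":[0,0,0],"hand":0},
    {"slide":[0,0,0],"delta_rot":[0,0,0],"hand":0},
    {"slide":[0,0,0],"delta_rot":[0,0,0],"hand":0},
    {"slide":[0,0,0],"delta_rot":[0,0,0],"hand":0},
  ],
)

```text
time_s: 10.4
eef_pos: [0.5378, 0.2321, 0.099]
eef_rot: [0.001, 0.656, 0.754, 0.001]
wrist_force: [-7.5, -2.1, 20.9]
opening: 0.361
```

>>> drive_tool(
  deltas=[
    {"slide":[0,0,0.01],"delta_rot":[0,0,0],"hand":0},
    {"slide":[0,0,0],"delta_rot":[0,0,0],"hand":0},
    {"slide":[0,0,0],"delta_rot":[0,0,0],"hand":0},
    {"slide":[0,0,0],"delta_rot":[0,0,0],"hand":0},
    {"slide":[0,0,0],"delta_rot":[0,0,0],"hand":0},
  ],
)

```text
time_s: 11.02
eef_pos: [0.5378, 0.2322, 0.099]
eef_rot: [0.001, 0.656, 0.754, 0.001]
wrist_force: [-8.3, -2.8, 23.8]
opening: 0.357
```

Run:
```python
from bench import ctrl
import cv2,pickle,numpy as np
d={n:ctrl.camera(n) for n in("scene","side")}
a=d["scene"]["frame"][150:350,330:530,::-1];b=d["side"]["frame"][190:390,190:390,::-1]
cv2.imwrite("pics/p1.png",cv2.resize(np.hstack([a,b]),(800,400)))
o=ctrl.get_obs();print(o["eef_pos"],o["wrist_force"],o["torque"])
```

```text
[0.53782256 0.23216116 0.09896814] [-7.65266963 -1.94426541 23.64079589] [-4.46720152e-01  1.46951240e+00 -9.81349524e-04]
```

View pics/p1.png

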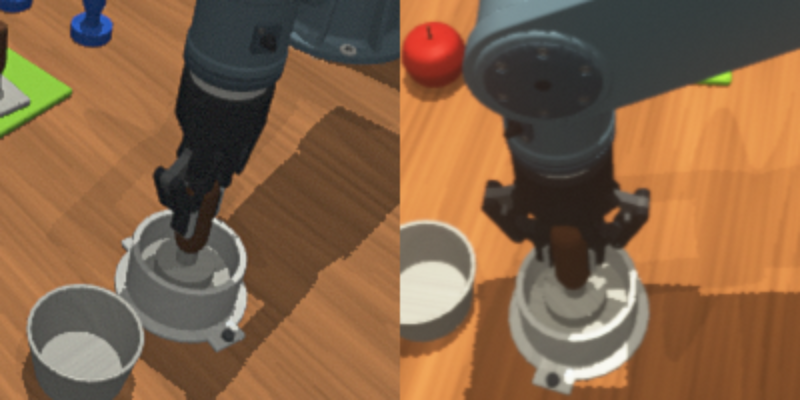

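The foot is on the plate inside the mould. TCP stays at 0.099 while the force rises sharply to about 27 N net, so the plate is hard on its stop, and it has been held for over a second. I'll let it spring back and return.

>>> drive_tool(
  deltas=[
    {"slide":[0,0,-0.15],"delta_rot":[0,0,0],"hand":0},
    {"slide":[0,0,-0.2],"delta_rot":[0,0,0],"hand":0},
    {"slide":[0,0,-0.3],"delta_rot":[0,0,0],"hand":0},
    {"slide":[0,0,-0.8],"delta_rot":[0,0,0],"hand":0},
    {"slide":[0,0,-0.8],"delta_rot":[0,0,0],"hand":0},
  ],
)

```text
time_s: 11.75
eef_pos: [0.5354, 0.2316, 0.2079]
eef_rot: [-0.001, 0.657, 0.754, -0.002]
wrist_force: [-0.3, -0.7, -3.4]
opening: 0.356
```

>>> drive_tool(
  deltas=[
    {"slide":[0,0,-0.8],"delta_rot":[0,0,0],"hand":0},
    {"slide":[0,0,-0.1],"delta_rot":[0,0,0],"hand":0},
    {"slide":[-0.4,0,0],"delta_rot":[0,0,0],"hand":0},
    {"slide":[-0.8,-0.056,0],"delta_rot":[0,0,0],"hand":0},
    {"slide":[-0.8,-0.056,0],"delta_rot":[0,0,0],"hand":0},
  ],
)

```text
time_s: 12.38
eef_pos: [0.5436, 0.1302, 0.2501]
eef_rot: [-0.002, 0.656, 0.754, -0.002]
wrist_force: [1.0, 0.2, -3.3]
opening: 0.358
```

Run:
```python
from bench import ctrl
import cv2,pickle,numpy as np
d={n:ctrl.camera(n) for n in("scene","side")}
a=d["scene"]["frame"][120:320,280:480,::-1];b=d["side"]["frame"][190:390,190:390,::-1]
cv2.imwrite("pics/r1.png",cv2.resize(np.hstack([a,b]),(800,400)))
o=ctrl.get_obs();print(o["time_s"],o["eef_pos"],o["eef_rot"],o["wrist_force"])
```

```text
12.475 [0.54413326 0.12756399 0.25018031] [-0.00121246  0.65808375  0.75293931 -0.00258959] [-1.3837042   0.94288313 -3.9535819 ]
```

View pics/r1.png

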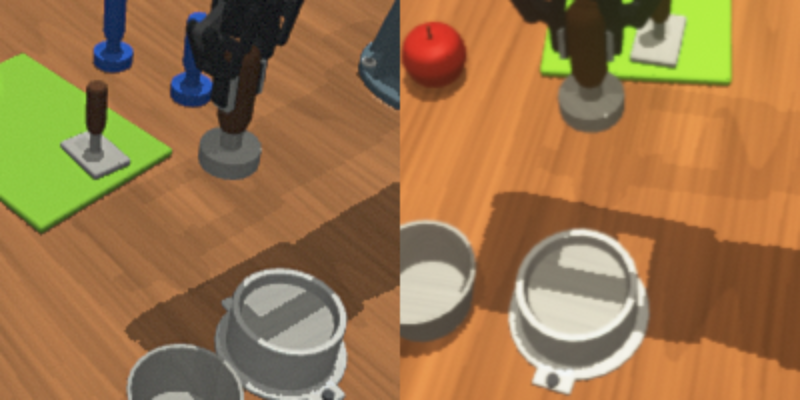

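The plate has sprung back up and the tamper is still upright in the grip. I'll continue to the board.

>>> drive_tool(
  deltas=[
    {"slide":[-0.8,-0.055,0],"delta_rot":[0,0,0],"hand":0},
    {"slide":[-0.8,-0.055,0],"delta_rot":[0,0,0],"hand":0},
    {"slide":[-0.8,-0.055,0],"delta_rot":[0,0,0],"hand":0},
    {"slide":[-0.8,-0.055,0],"delta_rot":[0,0,0],"hand":0},
    {"slide":[-0.8,-0.055,0],"delta_rot":[0,0,0],"hand":0},
  ],
)

```text
time_s: 13.1
eef_pos: [0.5578, -0.0691, 0.2507]
eef_rot: [-0.002, 0.657, 0.754, -0.001]
wrist_force: [-0.0, 0.3, -4.2]
opening: 0.359
```

>>> drive_tool(
  deltas=[
    {"slide":[-0.8,-0.055,0],"delta_rot":[0,0,0],"hand":0},
    {"slide":[-0.8,-0.055,0],"delta_rot":[0,0,0],"hand":0},
    {"slide":[-0.6,-0.055,0],"delta_rot":[0,0,0],"hand":0},
    {"slide":[-0.3,0,0],"delta_rot":[0,0,0],"hand":0},
    {"slide":[0,0,0],"delta_rot":[0,0,0],"hand":0},
  ],
)

```text
time_s: 13.72
eef_pos: [0.5677, -0.1931, 0.2518]
eef_rot: [-0.001, 0.657, 0.754, -0.0]
wrist_force: [-0.5, -0.1, -3.1]
opening: 0.36
```

>>> drive_tool(
  deltas=[
    {"slide":[0,0,0.7],"delta_rot":[0,0,0],"hand":0},
    {"slide":[0,0,0.7],"delta_rot":[0,0,0],"hand":0},
    {"slide":[0,0,0.7],"delta_rot":[0,0,0],"hand":0},
    {"slide":[0,0,0.5],"delta_rot":[0,0,0],"hand":0},
    {"slide":[0,0,0],"delta_rot":[0,0,0],"hand":0},
  ],
)

```text
time_s: 14.35
eef_pos: [0.5664, -0.1902, 0.1205]
eef_rot: [-0.003, 0.656, 0.755, -0.0]
wrist_force: [0.3, 0.5, -3.9]
opening: 0.357
```

>>> drive_tool(
  deltas=[
    {"slide":[-0.12,0,0.2],"delta_rot":[0,0,0],"hand":0},
    {"slide":[0,0,0.2],"delta_rot":[0,0,0],"hand":0},
    {"slide":[0,0,0.2],"delta_rot":[0,0,0],"hand":0},
    {"slide":[0,0,0],"delta_rot":[0,0,0],"hand":0},
    {"slide":[0,0,0],"delta_rot":[0,0,0],"hand":0},
  ],
)

```text
time_s: 14.98
eef_pos: [0.5693, -0.1989, 0.0935]
eef_rot: [0.0, 0.657, 0.754, 0.0]
wrist_force: [-0.3, 0.5, -3.9]
opening: 0.357
```

>>> drive_tool(
  deltas=[
    {"slide":[0,0,0.08],"delta_rot":[0,0,0],"hand":0},
    {"slide":[0,0,0.06],"delta_rot":[0,0,0],"hand":0},
    {"slide":[0,0,0.04],"delta_rot":[0,0,0],"hand":0},
    {"slide":[0,0,0],"delta_rot":[0,0,0],"hand":0},
    {"slide":[0,0,0],"delta_rot":[0,0,0],"hand":0},
  ],
)

```text
time_s: 15.6
eef_pos: [0.5692, -0.1989, 0.0844]
eef_rot: [0.0, 0.657, 0.754, 0.0]
wrist_force: [-0.2, -0.2, -3.2]
opening: 0.357
```

>>> drive_tool(
  deltas=[
    {"slide":[0,0,0.02],"delta_rot":[0,0,0],"hand":0},
    {"slide":[0,0,0.015],"delta_rot":[0,0,0],"hand":0},
    {"slide":[0,0,0],"delta_rot":[0,0,0],"hand":0},
    {"slide":[0,0,0],"delta_rot":[0,0,0],"hand":0},
    {"slide":[0,0,0],"delta_rot":[0,0,0],"hand":0},
  ],
)

```text
time_s: 16.23
eef_pos: [0.5694, -0.199, 0.0833]
eef_rot: [0.0, 0.656, 0.754, -0.0]
wrist_force: [-3.5, 0.8, 5.9]
opening: 0.361
```

Contact: net load is about 9 N at the same TCP height as the original grasp. I'll release.

>>> drive_tool(
  deltas=[
    {"slide":[0,0,0],"delta_rot":[0,0,0],"hand":0.5},
    {"slide":[0,0,0],"delta_rot":[0,0,0],"hand":0.8},
    {"slide":[0,0,0],"delta_rot":[0,0,0],"hand":1},
    {"slide":[0,0,0],"delta_rot":[0,0,0],"hand":1},
    {"slide":[0,0,0],"delta_rot":[0,0,0],"hand":1},
  ],
)

```text
time_s: 16.85
eef_pos: [0.5691, -0.1988, 0.0825]
eef_rot: [-0.0, 0.657, 0.754, 0.0]
wrist_force: [-0.8, -1.1, -0.1]
opening: 0.993
```

>>> drive_tool(
  deltas=[
    {"slide":[0,0,-0.4],"delta_rot":[0,0,0],"hand":1},
    {"slide":[0,0,-0.7],"delta_rot":[0,0,0],"hand":1},
    {"slide":[0,0,-0.8],"delta_rot":[0,0,0],"hand":1},
    {"slide":[0,0,-0.8],"delta_rot":[0,0,0],"hand":1},
    {"slide":[0,0,-0.8],"delta_rot":[0,0,0],"hand":1},
  ],
)

```text
time_s: 17.48
eef_pos: [0.5692, -0.1988, 0.2607]
eef_rot: [0.001, 0.657, 0.754, 0.0]
wrist_force: [0.9, -0.5, 0.1]
opening: 1.0
```

>>> drive_tool(
  deltas=[
    {"slide":[0,0,-0.4],"delta_rot":[0,0,0],"hand":1},
    {"slide":[0,0,0],"delta_rot":[0,0,0],"hand":1},
    {"slide":[0,0,0],"delta_rot":[0,0,0],"hand":1},
    {"slide":[0,0,0],"delta_rot":[0,0,0],"hand":1},
    {"slide":[0,0,0],"delta_rot":[0,0,0],"hand":1},
  ],
)

```text
time_s: 18.1
eef_pos: [0.5687, -0.1986, 0.2764]
eef_rot: [-0.001, 0.657, 0.754, -0.0]
wrist_force: [0.1, 0.0, 0.3]
opening: 1.0
```

Run:
```python
from bench import ctrl
import cv2,pickle,numpy as np
d={n:ctrl.camera(n) for n in("scene","side")}
cv2.imwrite("pics/f1.png",cv2.resize(np.hstack([d[n]["frame"][100:400,180:480,::-1] for n in d]),(800,400)))
o=ctrl.get_obs();print(o["time_s"],o["eef_pos"],o["wrist_force"],o["opening"])
```

```text
18.2 [ 0.56893675 -0.19869347  0.27683724] [-0.27695039 -1.44182708  0.37214938] 0.997151543687081
```

View pics/f1.png

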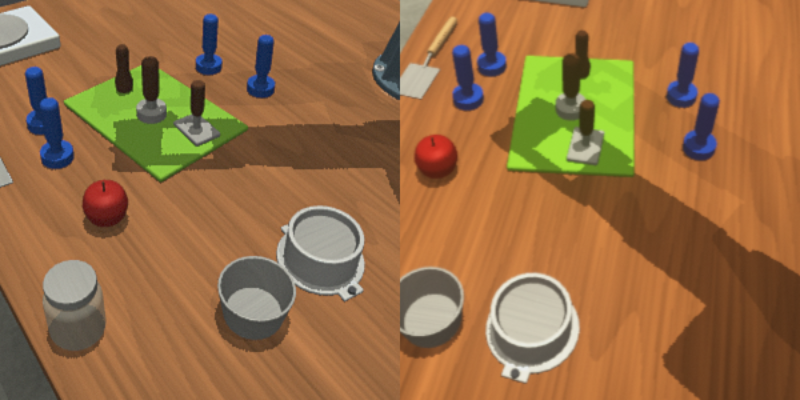

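The tamper stands upright on the board (scene crop 151,90) between the undisturbed pestle and masher. The plate is up, and the gripper is open and clear.

```bash
python3 -c "
from bench import ctrl
print(ctrl.hand_in())"
```

```text
the job is handed in; nothing more can be done
None
```

The mould check is done and handed in at about 18 s of the 54 s allowed. No verdict was reported.

- **Press:** I took the round-footed dark-wood tamper from the middle of the board's row and pressed it onto the mould's plate. By camera it was upright and within about 3 mm of the mould's axis. The tool stopped at 0.099 m, the height expected for the plate fully home. The force then rose sharply to about 27 N net, which points to the hard stop. I held it there for about 1 s.
- **Return:** The tamper met the board at the same tool height as when I picked it up, and I released it within about 2 mm of its original spot.
- **Last checks:** The final pictures show the tamper upright on the board, the plate back up, and the masher, pestle and other items not visibly moved. The gripper was open and about 0.14 m above the tamper, with about zero wrist force. Nothing failed or disagreed. I had no direct reading of the plate's travel, so its position is judged from force, tool height and pictures.

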